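# Hold a counterpoise lever level over its cradle

### The arm

A 7-joint arm with a two-finger parallel gripper is mounted at the origin on a cart in front of the work surface, level with it; the furniture and walls round the work are solid. World frame = base frame: x ahead of the robot, y to its left, z up, the work surface at z = 0. Lengths are in m, angles in rad, forces in N, time in s.
With the tool pointing down it reaches from about 0.35 to 0.9 m from the base axis. Payload 7.2 kg.
Tool frame: the origin (TCP) lies at the centre of the arm's flange, where the gripper is bolted on; the fingertips stand 173 mm ahead of it and the grasp point (between the pads) lies 155 mm ahead of it; z points along the fingers, y is the line along which they close (so a half turn about z gives the same grasp; the last joint's range is limited). The gripper opens to 85 mm and grips with 20 to 120 N. Pads are 22 mm wide; open, the fingers measure 114 mm over their backs; the gripper's body (76 mm by 85 mm) begins 54 mm behind the grasp point. The pads swing forward as they close: fully open they stand 13 mm farther back than shut.
Start: joints at [1.144, 0.411, -0.013, 1.596, 0.006, 1.134, -0.082], TCP at [0.219, -0.585, 0.405] pointing down, gripper open.
Joint ranges: [-2.95, 2.95], [-0.29, 1.99], [-1.47, 1.44], [0.14, 2.54], [-1.03, 4.17], [0.13, 1.85], [-2.86, 2.86]. Speed limits (rad/s): [2.39, 2.39, 3.01, 3.01, 3.14, 3.14, 3.14].

### API

Orientations are given as a unit quaternion [w, x, y, z].
In Python, from cell import telemetry, viewer, bot gives the robot as it stands. The module is installed in compiled form; this text tells all that it offers.
- The arm moves only by the shell command python3 -m inch 'ROWS' [FORCE]. ROWS is a JSON object of lists of equal length, an entry for each row: "slide": the shift along the tool's x, y, z in units of 25 mm (1.0 is 25 mm), a list of three; "rotation": the turn, a rotation vector about the tool's x, y, z in units of 5 degrees (1.0 is 5 degrees), a list of three; "gripper": the closure, from -1 (fully open) to 1 (shut). A call has exactly 5 rows; each row shifts and turns the commanded pose from where the row before left it, along the tool's axes as they then stand; what a row does not reach is not made up. A row lasts 1/12 s, in which the tool goes at most 41.7 mm and 7.16 degrees, less where a joint would pass 70% of its speed; a pose out of reach is approached as far as the arm can. A call is refused whole if a number of a shift passes 1 or a number of a turn 1, either way. A call with a gripper value outside its range is refused whole. The fingers move at their own pace and stop on an object; FORCE is the grip in N (left out, the last holds). Time passes only in rows, so rows that do not move let the fingers close, or fill a call up. It gives the time, the measured TCP pose, the force, the opening and the grip force at its end, in the units of the state.
- telemetry.observe(): the state, without advancing time (a new reading comes with each control period).
- viewer.capture(name): name is "scene" or "top"; returns a dict with "color" (420x560x3 uint8, red, green, blue), "intrinsics" (3x3 intrinsics, pixels), "D" ([k1, k2, p1, p2, k3] as OpenCV has them; the pictures are not rectified), "R" (3x3) and "t" (3): a world point X has camera coordinates R X + t. Camera axes: x right, y down, z forward; pixel columns grow to the right and rows downward; lengths in m; the calibration is good to about 2 mm. A picture is of the moment at which its call begins. There is no depth.
- bot.hand_in(): hands the job in; it is judged then, once.
The state is a dict: "time_s": time; "joints": joint angles; "joint_vel": joint speeds; "tau": joint torques, N m; "tcp_pos": TCP position; "tool_rot": TCP orientation; "force": force on the tool from outside, world axes, zero at the start; "moment": the same for the moment, N m; "finger_gap": finger opening in m; "grip_force": force on a finger pad.
Only numpy, scipy, OpenCV 4.12 (cv2) and the standard library are available. Lean on these libraries where they do the work, as an engineer would, in place of code of your own. Each camera call takes 0.05 s, during which the arm holds its last target. There are 200 camera calls.

### The job

Take the counterpoise lever by its bar at its balance point (which depends on where the rider weight is clamped), lift it, and carry it level all the way to the cradle without letting it touch the cradle or disturbing the other things on the bench. Finish while still holding it: still and level, in line with the cradle and about 4 cm clear above its nests, the broad head over the wide nest and the slim eye over the narrow nest, so that a colleague can lay pads in the nests underneath.

Things in the scene. Friction and masses are not known exactly. Their poses are not given: they have to be found in the camera images.
- counter_lever: Counterpoise lever, 320 mm long, lying on the bench. Origin: on its long axis midway between its outer ends, at the underside; x runs along it to the slim eye, z up. Flat aluminium bar 14 mm wide (y), z 24 to 44 mm, broad head at -x, slim eye at +x, rider weight on the bar. Without the rider it weighs 380 g with its centre of mass at x = -50 mm. Grasp across the bar (fingers closing along y).
- rider (a joint): Position of the rider along the lever, m: its middle is at x = 30 mm + this value in the lever's frame (0 to 0.085, growing towards the eye). The rider weighs 380 g, as much as the lever without it, so the whole balances halfway between x = -50 mm and the rider's middle. It is clamped tight (25 N) and keeps its place when the lever is handled.
- rider_mid (a point): Middle of the rider weight: a steel disc 46 mm in diameter and 28 mm long on the bar, with a small thumbscrew on top (its head reaches 69 mm above the lever's underside). The point lies on the bar's axis, 34 mm above the lever's underside.
- head_end (a point): Middle of the broad painted head, at the bar's mid-height: x = -140 mm, z = 34 mm in the lever's frame. The head is a block 40 mm long, 46 mm wide (54 mm over its side studs), 46 mm high plus an 8 mm boss on top.
- eye_end (a point): Middle of the slim eye, at the bar's mid-height: x = +145 mm, z = 34 mm in the lever's frame. The eye is 30 mm long, 22 mm wide, 46 mm high.
- cradle: Cradle, fixed to the bench, on the other side from the lever: aluminium base plate 360 x 90 mm, top at 16 mm, with two black U-shaped nests. Origin: centre of the underside, at bench height; x runs from the wide to the narrow nest, z up. With the lever's frame in line with this frame and its origin straight above this one, head and eye are over their nests. Either may be at the left.
- nest_wide (a point): Centre of the wide nest, level with its cheek tops (40 mm above the bench), at x = -140 mm of the cradle: 54 mm between cheeks, 70 mm outside, floor at 24 mm.
- nest_narrow (a point): Centre of the narrow nest, level with its cheek tops (40 mm above the bench), at x = +145 mm of the cradle: 30 mm between cheeks, 46 mm outside, floor at 24 mm.
- timer: Bystander: small square white timer, 66 x 66 x 19 mm; origin at the centre of its underside.
- marker: Bystander: marker pen lying down, 132 x 16 x 18 mm; origin at the centre of its underside.
- brass_weight: Bystander: small knobbed brass weight, 29 mm across, 40 mm high; origin at the centre of its underside.
- beaker_small: Bystander: small glass beaker, 48 mm across, 58 mm high; origin at the centre of its underside.
- foam: Bystander: white foam block, 60 x 90 x 35 mm; origin at the centre of its underside.
- tips: Bystander: pipette tip box, 84 x 116 x 68 mm; origin at the centre of its underside.

How it is judged:
At the end, for the whole second after the job is handed in: The lever is held in the fingers, still, level within 4 degrees, head and eye each within 20 mm (in plan) of the middle of their nests, its underside 20 to 65 mm above the nests' cheek tops, touching the cradle nowhere, and gripped within about 12 mm of its balance point along the bar (angle between counter_lever's own z axis and vertical below 0.07 rad and x of head_end in the frame of cradle between -0.16 and -0.12 m and horizontal distance between head_end and nest_wide below 0.02 m and horizontal distance between eye_end and nest_narrow below 0.02 m and z of counter_lever in the frame of cradle between 0.06 and 0.105 m and linear speed of counter_lever below 0.02 m/s and angular speed of counter_lever below 0.1 rad/s and contact force between the fingers and counter_lever above 2 N and contact force between counter_lever and cradle below 0.1 N and ((value of joint rider between -0.0101 and 0.01224 m and x of the grasp point in the frame of counter_lever between -0.022 and 0.00807 m) or (value of joint rider between 0.01204 and 0.02439 m and x of the grasp point in the frame of counter_lever between -0.01593 and 0.01414 m) or (value of joint rider between 0.02419 and 0.03653 m and x of the grasp point in the frame of counter_lever between -0.00986 and 0.02021 m) or (value of joint rider between 0.03633 and 0.04867 m and x of the grasp point in the frame of counter_lever between -0.00379 and 0.02629 m) or (value of joint rider between 0.04847 and 0.06081 m and x of the grasp point in the frame of counter_lever between 0.00229 and 0.03236 m) or (value of joint rider between 0.06061 and 0.07296 m and x of the grasp point in the frame of counter_lever between 0.00836 and 0.03843 m) or (value of joint rider between 0.07276 and 0.1001 m and x of the grasp point in the frame of counter_lever between 0.01443 and 0.0445 m))); the arm keeps its last pose, push and grip.
It fails at once if the lever tipped more than 12 degrees (angle between counter_lever's own z axis and vertical above 0.21 rad).
It fails at once if the lever touched the cradle (contact force between counter_lever and cradle above 1 N).
It fails at once if another thing on the bench was disturbed (moved more than 25 mm) (distance of any of timer, marker, brass_weight, beaker_small, foam, tips from where it was at the start of the episode above 0.025 m).
It also fails if it takes over 43 s, if anything falls off the work surface, if the arm or the gripper's body presses on something with over 40 N, if the wrist force passes 120 N, or if a joint passes its speed limit or range.

## Working session

There is one attempt and no reset: what is moved stays moved. The work goes in short steps, Python scripts to look and compute and a shell command to move; the robot and the scene stay as the last step left them, time stands still between calls to the robot, and variables do not carry over. Pictures are saved under pics/ and viewed, at most 10 in all, crops included, and the job is handed in when it is done.

```bash
mkdir -p pics
python3 - <<'E'
from cell import telemetry, viewer
import cv2,numpy as np
for n in("top","scene"):
    c=viewer.capture(n); np.savez(f"{n}0.npz",**c); cv2.imwrite(f"pics/{n}0.png",cv2.cvtColor(c["color"],cv2.COLOR_RGB2BGR))
    print(n,c["intrinsics"].tolist(),c["D"],(-c["R"].T@c["t"]).round(3),c["R"].round(2).tolist())
s=telemetry.observe();print(s)
E
```

```text
top [[524.1397104611023, 0.0, 275.45939408945367], [0.0, 524.1397104611023, 208.5325204939683], [0.0, 0.0, 1.0]] [-0.11317373  0.          0.          0.          0.        ] [ 0.323 -0.025  1.547] [[0.0, -1.0, -0.0], [-0.99, -0.0, -0.15], [0.15, 0.0, -0.99]]
scene [[479.6939276020772, 0.0, 267.4308029901765], [0.0, 479.6939276020772, 209.45961780135985], [0.0, 0.0, 1.0]] [0.04317253 0.         0.         0.         0.        ] [-0.092  0.903  1.162] [[-0.81, -0.58, 0.01], [-0.42, 0.57, -0.71], [0.41, -0.58, -0.7]]
{'time_s': 0.1, 'joints': array([ 1.14381983,  0.41182171, -0.01272598,  1.59696943,  0.0056279 ,
        1.13428846, -0.08219312]), 'joint_vel': array([ 0.00098558,  0.00093513,  0.00012269, -0.00044527,  0.00146033,
       -0.00182141, -0.00060864]), 'tau': array([ 3.12919779e-03, -6.01828551e+01,  6.84893187e-01, -3.00087154e+01,
        1.40816916e-02,  6.46314496e-03,  4.31043600e-05]), 'tcp_pos': array([ 0.21937029, -0.58502669,  0.40393207]), 'tool_rot': array([-7.00521317e-04,  9.83947798e-01,  1.78455051e-01, -1.89061293e-04]), 'force': array([ 0.10487645,  0.09957328, -0.44935698]), 'moment': array([ 0.00354873, -0.02492597,  0.04375975]), 'grip_force': 0.0, 'finger_gap': 0.08529264016580877}
```

View pics/top0.png

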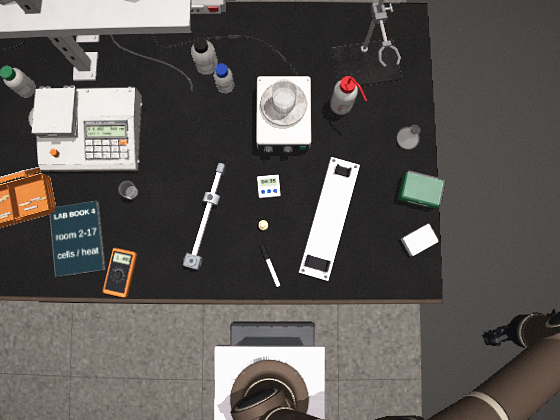

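View pics/scene0.png

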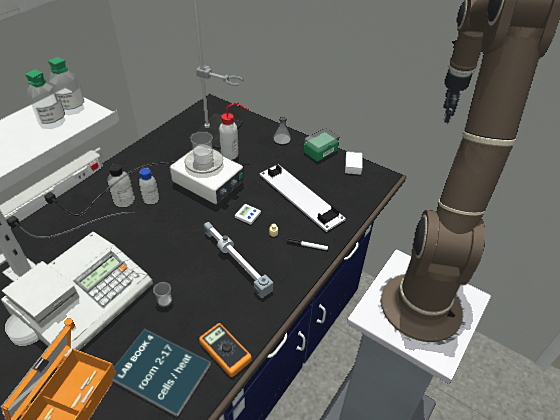

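The top view shows the lever's head at about (192,261), eye at (220,168) and rider at (211,198). The cradle's wide nest is near (317,264) and its narrow nest near (343,169). The marker, weight and timer lie between lever and cradle.

```bash
cat > h.py <<'E'
import numpy as np,cv2
def ray(c,uv):
    p=cv2.undistortPoints(np.array(uv,float).reshape(-1,1,2),c["intrinsics"],c["D"]).reshape(-1,2)
    d=np.c_[p,np.ones(len(p))]@c["R"]; return -c["R"].T@c["t"],d
def plane(c,uv,z):
    o,d=ray(c,uv); return o+d*((z-o[2])/d[:,2])[:,None]
def proj(c,X):
    return cv2.projectPoints(np.array(X,float).reshape(-1,1,3),cv2.Rodrigues(c["R"])[0],c["t"],c["intrinsics"],c["D"])[0].reshape(-1,2)
E
python3 - <<'E'
import numpy as np,cv2
from h import *
c=dict(np.load("top0.npz"));s=dict(np.load("scene0.npz"))
im=c["color"]
a=cv2.resize(im[150:285,180:360],None,fx=4,fy=4,interpolation=cv2.INTER_CUBIC)
cv2.imwrite("pics/crop_top.png",a[...,::-1])
b=cv2.resize(s["color"][210:305,195:285],None,fx=6,fy=6,interpolation=cv2.INTER_CUBIC)
cv2.imwrite("pics/crop_scene.png",b[...,::-1])
g=im.min(2);m=(g>90).astype(np.uint8);m[:155]=0
for k in cv2.findContours(m,0,2)[0]:
    A=cv2.contourArea(k)
    if A>20:
        r=cv2.minAreaRect(k)
        if 150<r[0][0]<370 and r[0][1]<290:
            z=.016 if A>2000 else .034
            P=plane(c,cv2.boxPoints(r),z); print(A,np.round(r[0],1),P.mean(0).round(4),P[:,:2].round(4).tolist())
E
```

```text
103.0 [272.7 272.2] [ 0.3616 -0.0094  0.034 ] [[0.3984, 0.0124], [0.4032, 0.0005], [0.3248, -0.0311], [0.3201, -0.0193]]
61.0 [263.  224.5] [0.4995 0.019  0.034 ] [[0.5126, 0.0307], [0.5126, 0.0074], [0.4863, 0.0073], [0.4863, 0.0306]]
445.5 [268.3 185.7] [0.6142 0.0041 0.034 ] [[0.6438, 0.0396], [0.6499, -0.0255], [0.5846, -0.0313], [0.5786, 0.0334]]
719.0 [205.1 214.9] [0.5293 0.1882 0.034 ] [[0.3808, 0.2527], [0.6915, 0.1721], [0.6773, 0.1231], [0.3677, 0.2048]]
3567.5 [329.1 218.4] [ 0.5225 -0.1762  0.016 ] [[0.3611, -0.0828], [0.7085, -0.1811], [0.6833, -0.2709], [0.3371, -0.1698]]
```

View pics/crop_top.png

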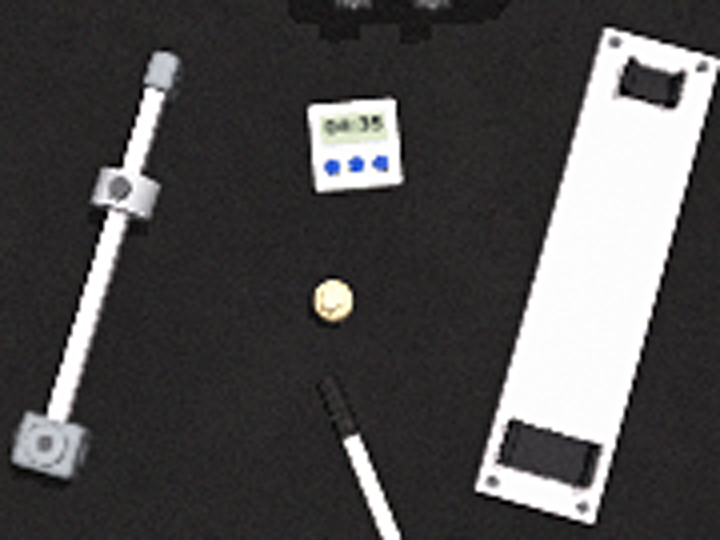

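View pics/crop_scene.png

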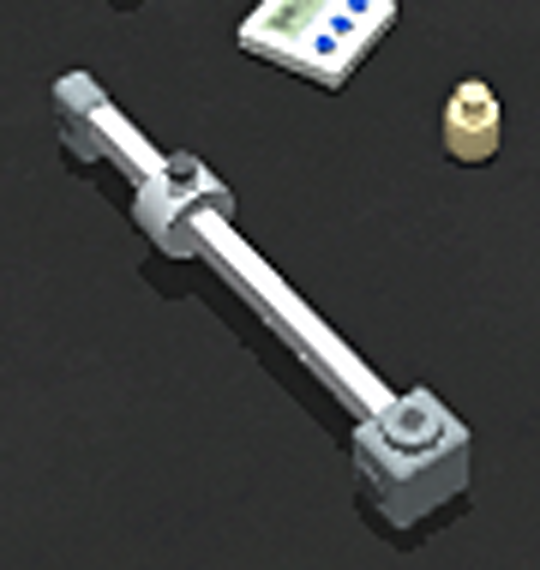

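The top crop shows the head boss at (46,444), the thumbscrew at (120,187) and the eye's top at (163,70). In the scene crop the thumbscrew is at (182,160) and the boss at (412,417). The wide nest and the head are both on the near side.

Run:
```python
import numpy as np,cv2
from h import *
from scipy.spatial.transform import Rotation as R
c=dict(np.load("top0.npz"));s=dict(np.load("scene0.npz"))
T=lambda x,y:((x+.5)/4-.5+180,(y+.5)/4-.5+150)
S=lambda x,y:((x+.5)/6-.5+195,(y+.5)/6-.5+210)
def tri(a,b):
    o1,d1=ray(c,[T(*a)]);o2,d2=ray(s,[S(*b)]);d1=d1[0];d2=d2[0]
    k=np.linalg.lstsq(np.c_[d1,-d2],o2-o1,rcond=None)[0];p=o1+k[0]*d1;q=o2+k[1]*d2
    return (p+q)/2,np.linalg.norm(p-q)
boss=tri((46,444),(413,417));scr=tri((120,187),(182,160));print(boss,scr)
B=plane(c,[T(46,444)],.054)[0]; eye=plane(c,[T(167,54),T(163,70)],.046); W=plane(c,[T(120,187)],.069)[0]; Rm=plane(c,[T(126,194)],.036)[0]
g=c["color"].min(2).astype(int); 
# bright bar line (top z=.044)
m=np.zeros_like(g,np.uint8); m[172:252,190:222]=(g[172:252,190:222]>215)
v,u=np.nonzero(m); P=plane(c,np.c_[u,v],.044)[:,:2]
vx,vy,x0,y0=cv2.fitLine(P.astype(np.float32),cv2.DIST_HUBER,0,.001,.001).ravel()
d=np.array([vx,vy]); d*=np.sign(d[0]); p0=np.array([x0,y0]); print("bar",d,np.degrees(np.arctan2(*d[::-1])),p0)
pr=lambda q:((np.array(q)[:2]-p0)@d, np.cross(d,np.array(q)[:2]-p0))
b=pr(B)[0]
for n,q in dict(B=B,eyeTip=eye[0],eye=eye[1],W=W,Rm=Rm,bossT=boss[0],scrT=scr[0]).items(): print(n,np.round(q,4),"x_lever",round(pr(q)[0]-b-.14,4),"lat",round(float(pr(q)[1]),4))
print("nests",plane(c,[T(549,454),T(652,83)],.032))
t=R.from_quat(np.roll([-7.00521317e-04,9.83947798e-01,1.78455051e-01,-1.89061293e-04],-1));print(t.as_matrix().round(3))
```

```text
(array([0.39294893, 0.22251035, 0.05674985]), np.float64(8.134835954613388e-05)) (array([0.57560199, 0.1709552 , 0.073235  ]), np.float64(0.00011233321987993694))
bar [ 0.96134365 -0.27535138] -15.982954 [0.5360021  0.18329206]
B [0.3931 0.223  0.054 ] x_lever -0.14 lat -0.0012
eyeTip [0.6794 0.142  0.046 ] x_lever 0.1575 lat -0.0002
eye [0.6673 0.1447 0.046 ] x_lever 0.1452 lat -0.0009
W [0.5763 0.1715 0.069 ] x_lever 0.0503 lat -0.0003
Rm [0.5767 0.1714 0.036 ] x_lever 0.0507 lat -0.0003
bossT [0.3929 0.2225 0.0567] x_lever -0.14 lat -0.0017
scrT [0.5756 0.171  0.0732] x_lever 0.0498 lat -0.001
nests [[ 0.3877455  -0.1366662   0.032     ]
 [ 0.66090589 -0.21562547  0.032     ]]
[[ 0.936  0.351 -0.001]
 [ 0.351 -0.936  0.001]
 [-0.    -0.001 -1.   ]]<stdin>:19: DeprecationWarning: Arrays of 2-dimensional vectors are deprecated. Use arrays of 3-dimensional vectors instead. (deprecated in NumPy 2.0)
```

Lever origin is about (0.528, 0.186) with heading −16°. The rider is at x≈0.051, so the balance point is x≈0. First I turn the tool 36.5° to line up with the lever, then travel.

```bash
for i in 1 2; do python3 -m inch '{"slide":[[0,0,0],[0,0,0],[0,0,0],[0,0,0],[0,0,0]],"rotation":[[0,0,0.73],[0,0,0.73],[0,0,0.73],[0,0,0.73],[0,0,0.73]],"gripper":[-1,-1,-1,-1,-1]}' 80 >/dev/null; done
for i in 1 2 3 4 5 6 7; do python3 -m inch '{"slide":[[0.1,-0.94,0],[0.1,-0.94,0],[0.1,-0.94,0],[0.1,-0.94,0],[0.1,-0.94,0]],"rotation":[[0,0,0],[0,0,0],[0,0,0],[0,0,0],[0,0,0]],"gripper":[-1,-1,-1,-1,-1]}'|tail -c 300; done
cat > e.py <<'E'
import sys,numpy as np
from cell import telemetry
from scipy.spatial.transform import Rotation as R
s=telemetry.observe();t=np.array(s["tcp_pos"]);q=R.from_quat(np.roll(s["tool_rot"],-1));M=q.as_matrix()
g=np.array([float(a) for a in sys.argv[1:4]]);h=np.radians(float(sys.argv[4]))
x=np.array([np.cos(h),np.sin(h),0]);y=np.array([x[1],-x[0],0]);D=np.c_[x,y,[0,0,-1]]
print("t",s["time_s"],"tcp",t.round(4),"j",np.round(s["joints"],2),"gap",s["finger_gap"],"grip",s["grip_force"],"F",np.round(s["force"],1),"M",np.round(s["moment"],2))
print("slide units",(M.T@(g-t)/.025).round(2),"rot units",np.round((np.degrees((q.inv()*R.from_matrix(D)).as_rotvec())/5),2),"tool x",M[:,0].round(3))
E
python3 e.py .5278 .1857 .188 -15.98
```

```text
time_s: 1.35
tcp_pos: [0.264, -0.4745, 0.4042]
tool_rot: [-0.0, 0.99, -0.139, -0.0]
force: [0.2, 0.3, -0.1]
finger_gap: 0.0852
grip_force: 0.0
time_s: 1.77
tcp_pos: [0.3082, -0.3649, 0.4045]
tool_rot: [-0.0, 0.99, -0.139, -0.0]
force: [-0.4, -0.5, -0.2]
finger_gap: 0.0854
grip_force: 0.0
time_s: 2.18
tcp_pos: [0.3524, -0.2554, 0.4045]
tool_rot: [-0.0, 0.99, -0.139, -0.0]
force: [0.8, -0.8, 0.2]
finger_gap: 0.0853
grip_force: 0.0
time_s: 2.6
tcp_pos: [0.3967, -0.1459, 0.4045]
tool_rot: [0.0, 0.99, -0.139, -0.0]
force: [1.1, 0.8, -0.6]
finger_gap: 0.0854
grip_force: 0.0
time_s: 3.02
tcp_pos: [0.441, -0.0363, 0.4045]
tool_rot: [0.0, 0.99, -0.139, -0.0]
force: [0.9, -0.5, -0.8]
finger_gap: 0.0855
grip_force: 0.0
time_s: 3.43
tcp_pos: [0.4854, 0.0731, 0.4044]
tool_rot: [0.0, 0.99, -0.139, -0.0]
force: [0.4, 1.2, -0.6]
finger_gap: 0.0855
grip_force: 0.0
time_s: 3.85
tcp_pos: [0.5297, 0.1826, 0.4043]
tool_rot: [0.0, 0.99, -0.139, -0.0]
force: [-0.3, 0.3, 0.6]
finger_gap: 0.0855
grip_force: 0.0
t 3.85 tcp [0.5297 0.1826 0.4043] j [-0.07  0.34 -0.45  1.73  0.16  1.11 -2.41] gap 0.0854607406221673 grip 0.0 F [-0.3  0.3  0.6] M [ 0.08 -0.03  0.04]
slide units [-0.1  -0.1   8.65] rot units [0.01 0.01 0.  ] tool x [ 0.961 -0.275 -0.001]
```

```bash
python3 -m inch '{"slide":[[-0.1,-0.1,0.8],[0,0,1],[0,0,1],[0,0,1],[0,0,1]],"rotation":[[0,0,0],[0,0,0],[0,0,0],[0,0,0],[0,0,0]],"gripper":[-1,-1,-1,-1,-1]}' >/dev/null
python3 -m inch '{"slide":[[0,0,0.8],[0,0,0.5],[0,0,0.3],[0,0,0],[0,0,0]],"rotation":[[0,0,0],[0,0,0],[0,0,0],[0,0,0],[0,0,0]],"gripper":[-1,-1,-1,-1,-1]}' >/dev/null
python3 e.py .5278 .1857 .188 -15.98
python3 - <<'E'
from cell import viewer
import cv2,numpy as np
a=viewer.capture("top")["color"][130:280,150:300];b=viewer.capture("scene")["color"][170:320,170:320]
cv2.imwrite("pics/pre.png",cv2.resize(np.hstack([a,b]),(800,400),interpolation=cv2.INTER_CUBIC)[...,::-1])
E
```

```text
t 4.6833 tcp [0.528  0.1849 0.2451] j [-0.12  0.52 -0.4   1.89  0.28  0.78 -2.52] gap 0.08517647358627983 grip 0.0 F [0.4 0.3 0.4] M [-0.02  0.02  0.05]
slide units [-0.02 -0.03  2.28] rot units [-0.   -0.    0.01] tool x [ 0.962 -0.275  0.   ]
```

View pics/pre.png

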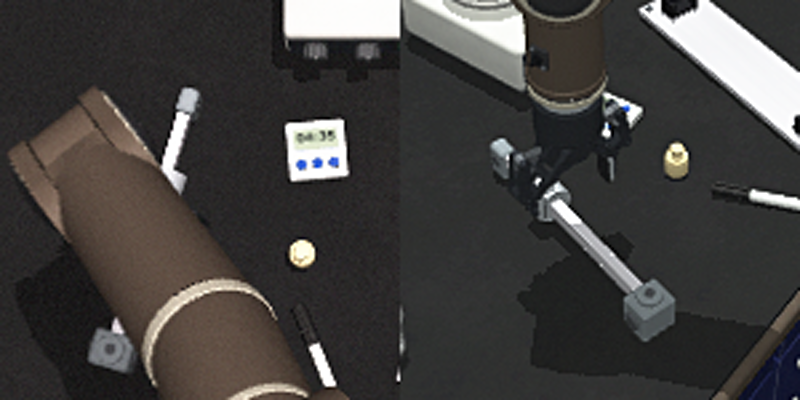

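The fingers straddle the bar on either side, above the rider's near face, and nothing else is touched. Going down the remaining 57 mm, then closing.

```bash
python3 -m inch '{"slide":[[0,0,0.6],[0,0,0.6],[0,0,0.6],[0,0,0.48],[0,0,0]],"rotation":[[0,0,0],[0,0,0],[0,0,0],[0,0,0],[0,0,0]],"gripper":[-1,-1,-1,-1,-1]}' >/dev/null
python3 e.py .5278 .1857 .188 -15.98
for i in 1 2 3; do python3 -m inch '{"slide":[[0,0,0],[0,0,0],[0,0,0],[0,0,0],[0,0,0]],"rotation":[[0,0,0],[0,0,0],[0,0,0],[0,0,0],[0,0,0]],"gripper":[1,1,1,1,1]}' 80 >/dev/null; done
python3 e.py .5278 .1857 .188 -15.98
```

```text
t 5.2 tcp [0.5273 0.1844 0.1864] j [-0.15  0.61 -0.36  1.92  0.33  0.67 -2.56] gap 0.08534035397199596 grip 0.0 F [-0.3 -0.1  0.3] M [-0.01 -0.02  0.01]
slide units [ 0.   -0.05 -0.06] rot units [0.01 0.02 0.01] tool x [ 0.962 -0.275 -0.001]
t 6.45 tcp [0.528  0.185  0.1883] j [-0.15  0.61 -0.36  1.92  0.33  0.67 -2.56] gap 0.012615747376783608 grip 78.24191451072693 F [-0.2 -0.1  6.8] M [-0.07  0.18  0.09]
slide units [-0.02 -0.02  0.01] rot units [-0.01 -0.01  0.01] tool x [ 0.962 -0.274  0.001]
```

```bash
python3 -m inch '{"slide":[[0,0,-0.1],[0,0,-0.2],[0,0,-0.3],[0,0,-0.2],[0,0,0]],"rotation":[[0,0,0],[0,0,0],[0,0,0],[0,0,0],[0,0,0]],"gripper":[1,1,1,1,1]}' >/dev/null
python3 e.py .5278 .1857 .298 -15.98
python3 -m inch '{"slide":[[0,0,-0.3],[0,0,-0.6],[0,0,-0.7],[0,0,-0.7],[0,0,-0.7]],"rotation":[[0,0,0],[0,0,0],[0,0,0],[0,0,0],[0,0,0]],"gripper":[1,1,1,1,1]}' >/dev/null
python3 -m inch '{"slide":[[0,0,-0.4],[0,0,-0.2],[0,0,0],[0,0,0],[0,0,0]],"rotation":[[0,0,0],[0,0,0],[0,0,0],[0,0,0],[0,0,0]],"gripper":[1,1,1,1,1]}' >/dev/null
python3 e.py .5225 -.1762 .298 -16.1
python3 - <<'E'
from cell import viewer
import cv2,numpy as np
from h import *
c=viewer.capture("scene");np.savez("s1.npz",**c);b=c["color"][150:330,150:390]
cv2.imwrite("pics/lift.png",cv2.resize(b,(720,540),interpolation=cv2.INTER_CUBIC)[...,::-1])
E
```

```text
t 6.8667 tcp [0.5281 0.1848 0.2088] j [-0.14  0.58 -0.37  1.91  0.31  0.71 -2.55] gap 0.01258561357285549 grip 78.17836403846741 F [-0.2  1.1 -7. ] M [ 0.05 -0.03  0.04]
slide units [-0.02 -0.03 -3.57] rot units [-0.01 -0.01  0.01] tool x [ 0.961 -0.275  0.001]
t 7.7 tcp [0.5274 0.1844 0.2966] j [-0.1   0.46 -0.42  1.85  0.23  0.89 -2.48] gap 0.01237804469045028 grip 78.46565008163452 F [ 0.7  0.2 -8.2] M [0.   0.06 0.01]
slide units [ 3.77 13.92 -0.04] rot units [0.01 0.02 0.03] tool x [ 0.962 -0.275 -0.001]
```

View pics/lift.png

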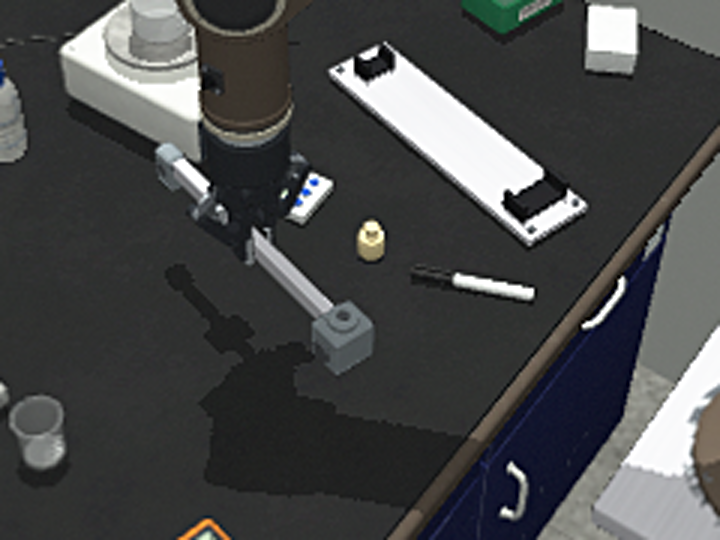

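It is lifted level with almost no moment, so the grip is at the balance point. I move along tool y first to stay away from the hotplate, then along x.

```bash
Z='"rotation":[[0,0,0],[0,0,0],[0,0,0],[0,0,0],[0,0,0]],"gripper":[1,1,1,1,1]'
python3 -m inch '{"slide":[[0,0.2,0],[0,0.4,0],[0,0.6,0],[0,0.6,0],[0,0.6,0]],"rotation":[[0,0,0],[0,0,0],[0,0,0],[0,0,0],[0,0,0]],"gripper":[1,1,1,1,1]}' >/dev/null
for i in 1 2 3; do python3 -m inch '{"slide":[[0,0.6,0],[0,0.6,0],[0,0.6,0],[0,0.6,0],[0,0.6,0]],"rotation":[[0,0,0],[0,0,0],[0,0,0],[0,0,0],[0,0,0]],"gripper":[1,1,1,1,1]}' |tail -c 230; done
python3 -m inch '{"slide":[[0,0.6,0],[0,0.6,0],[0,0.6,0],[0,0.4,0],[0,0.3,0]],"rotation":[[0,0,0],[0,0,0],[0,0,0],[0,0,0],[0,0,0]],"gripper":[1,1,1,1,1]}' >/dev/null
python3 -m inch '{"slide":[[0.3,0,0],[0.5,0,0],[0.6,0,0],[0.6,0,0],[0.6,0,0]],"rotation":[[0,0,0],[0,0,0],[0,0,0],[0,0,0],[0,0,0]],"gripper":[1,1,1,1,1]}' >/dev/null
python3 -m inch '{"slide":[[0.5,0,0],[0.4,0,0],[0.2,0,0],[0,0,0],[0,0,0]],"rotation":[[0,0,0],[0,0,0],[0,0,0],[0,0,0],[0,0,0]],"gripper":[1,1,1,1,1]}' >/dev/null
python3 e.py .5225 -.176 .268 -16.1
```

```text
time_s: 8.58
tcp_pos: [0.4897, 0.0526, 0.2976]
tool_rot: [0.001, 0.99, -0.139, -0.0]
force: [0.2, -1.0, -7.9]
finger_gap: 0.0128
grip_force: 78.5
time_s: 9.0
tcp_pos: [0.4689, -0.0194, 0.2977]
tool_rot: [0.0, 0.99, -0.139, -0.0]
force: [-0.4, 0.0, -7.2]
finger_gap: 0.0129
grip_force: 78.5
time_s: 9.42
tcp_pos: [0.4481, -0.0913, 0.2977]
tool_rot: [0.0, 0.99, -0.139, -0.0]
force: [-0.4, -0.1, -7.6]
finger_gap: 0.0128
grip_force: 78.5
t 10.6667 tcp [ 0.521  -0.1745  0.2973] j [ 0.48  0.42 -0.32  1.88  0.17  0.87 -1.77] gap 0.01292496509911091 grip 78.35744619369507 F [-0.9 -0.1 -8.3] M [-0.02  0.06 -0.05]
slide units [0.08 0.04 1.17] rot units [-0.    0.01  0.04] tool x [ 0.962 -0.274 -0.001]
```

```bash
python3 -m inch '{"slide":[[0,0,0.2],[0.05,0.05,0.3],[0,0,0.3],[0,0,0.25],[0,0,0.1]],"rotation":[[0,0,0],[0,0,0],[0,0,0],[0,0,0],[0,0,0]],"gripper":[1,1,1,1,1]}' >/dev/null
python3 -m inch '{"slide":[[0,0,0],[0,0,0],[0,0,0],[0,0,0],[0,0,0]],"rotation":[[0,0,0],[0,0,0],[0,0,0],[0,0,0],[0,0,0]],"gripper":[1,1,1,1,1]}' >/dev/null
python3 e.py .5225 -.176 .268 -16.1
python3 - <<'E'
from cell import viewer
import cv2,numpy as np
for n,sl in(("top",np.s_[145:295,280:380]),("scene",np.s_[130:270,230:390])):
    c=viewer.capture(n);np.savez(n+"2.npz",**c);b=c["color"][sl]
    cv2.imwrite(f"pics/{n}2.png",cv2.resize(b,None,fx=4,fy=4,interpolation=cv2.INTER_CUBIC)[...,::-1])
E
```

```text
t 11.5 tcp [ 0.5223 -0.1764  0.2693] j [ 0.48  0.46 -0.31  1.9   0.19  0.81 -1.78] gap 0.012998045279350846 grip 78.34157109260559 F [-0.4  0.4 -7.4] M [ 0.02  0.   -0.  ]
slide units [ 0.   -0.02  0.05] rot units [ 0.   -0.01  0.03] tool x [ 0.962 -0.275  0.001]
```

View pics/top2.png

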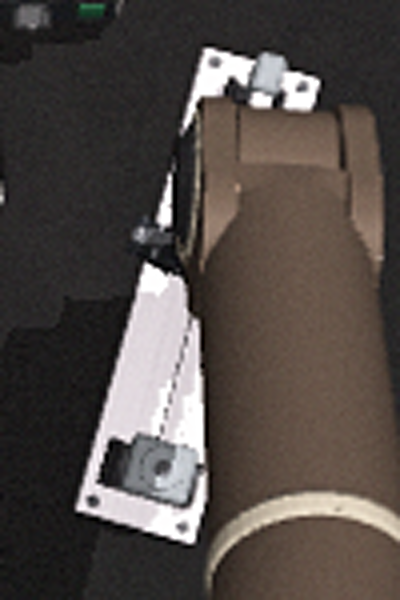

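View pics/scene2.png

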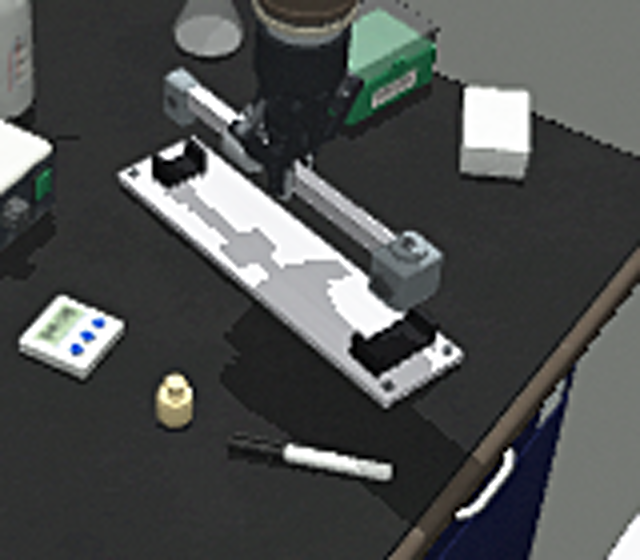

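The lever hangs level over the cradle with its head over the wide nest: boss at (163,466) in the top crop and (412,244) in the scene crop, eye top at (268,72) and (179,82). I check the 3D positions.

Run:
```python
import numpy as np
from h import *
c=dict(np.load("top2.npz"));s=dict(np.load("scene2.npz"))
f=lambda p,o:[((p[0]+.5)/4-.5+o[0],(p[1]+.5)/4-.5+o[1])]
for n,a,b in(("boss",(163,466),(412,244)),("eye",(268,72),(180,81))):
    o1,d1=ray(c,f(a,(280,145)));o2,d2=ray(s,f(b,(230,130)))
    k=np.linalg.lstsq(np.c_[d1[0],-d2[0]],o2-o1,rcond=None)[0];print(n,o1+k[0]*d1[0],np.linalg.norm(o1+k[0]*d1[0]-o2-k[1]*d2[0]))
```

```text
boss [ 0.388654   -0.13839843  0.13642993] 0.0035987882638774914
eye [ 0.66247366 -0.21561653  0.12420576] 0.00042366780888332205
```

```bash
python3 -c "
from cell import bot
print(bot.hand_in())"
```

```text
the job is handed in; nothing more can be done
None
```

I handed the job in at about 11.6 s with the lever still held at its balance point, level to about 1° and about 4 cm above the nests. Head and eye each measured within about 2 mm of their nest centres; no verdict came back.

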